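# Stack the sharpening stones crosswise to dry

## Robot

A 7-joint arm with a two-finger parallel gripper is mounted at the origin on a cart in front of the work surface, level with it; the furniture and walls round the work are solid. World frame = base frame: x ahead of the robot, y to its left, z up, the work surface at z = 0. Lengths are in mm, angles in rad, forces in N, time in s.
With the tool pointing down it reaches from about 400 to 875 mm from the base axis. Payload 6.5 kg.
Tool frame: the origin (TCP) lies at the very end of the fingers, on their centre line; the grasp point (between the pads) lies ctrl.grasp_offset behind it (ctrl.grasp_offset is the distance from the TCP to the grasp point, in mm); y points along the fingers, z is the direction in which the jaws open and shut, and the axes are right-handed (so a half turn about y gives the same grasp; the last joint's range is limited). The gripper opens to 85 mm and grips with 20 to 120 N. Pads are 22 mm wide; open, the fingers measure 114 mm over their backs; the gripper's body (76 mm by 85 mm) begins 54 mm behind the grasp point. The pads swing forward as they close: fully open they stand 13 mm farther back than shut.
Start: joints at [-1.171, 0.536, -0.004, 1.538, 0.003, 1.067, -0.071], TCP at [291.934, 580.745, 231.29] pointing down, gripper open.
Joint ranges: [-2.7, 2.7], [-0.37, 2.16], [-1.27, 1.26], [0.24, 2.4], [-1.31, 4.45], [0.19, 1.91], [-2.76, 2.76]. Speed limits (rad/s): [2.39, 2.39, 3.14, 3.14, 3.14, 3.14, 3.14].

## Interface

Orientations are given as [roll, pitch, yaw] about the fixed x, y, z axes, in that order (R = Rz(yaw) Ry(pitch) Rx(roll)).
In Python, from workcell import ctrl gives the robot as it stands.
- The arm moves only by the tool jog_arm, never from a script. Its argument "steps" is a list of rows, each an object of numbers: "dx", "dy", "dz": the shift along the world's x, y, z in m; "yaw": the turn about the world's z in rad; "grip": the finger opening in m, from 0 to 0.0854. In form: [{"dx": .., "dy": .., "dz": .., "yaw": .., "grip": ..}, ...]. A call has 1 to 10 rows; each row shifts and turns the commanded pose from where the row before left it; what a row does not reach is not made up. A row lasts 1/8 s, in which the tool goes at most 62.5 mm and 10.7 degrees, less where a joint would pass 70% of its speed; a pose out of reach is approached as far as the arm can. A call with a gripper value outside its range is refused whole. The fingers move at their own pace and stop on an object; "grip_force" is the grip in N (left out, the last holds). Time passes only in rows, so rows that do not move let the fingers close. It gives the time, the measured TCP pose, the force and the opening at its end, in the units of the state.
- ctrl.get_state(): the state, without advancing time (a new reading comes with each control period).
- ctrl.read_camera(name): name is "scene" or "top" or "wrist"; returns a dict with "color" (400x640x3 uint8, blue, green, red), "fx", "fy", "cx", "cy" (pixels), "cam_to_world" (4x4, takes a point from camera to world coordinates); the wrist camera has in their place "hand_eye" (4x4, takes a point from camera to tool coordinates, whose origin is the TCP and whose axes are the tool frame's). Camera axes: x right, y down, z forward; pixel columns grow to the right and rows downward; lengths in mm; the calibration is good to about 2 mm. A picture is of the moment at which its call begins: read the wrist's pose just before it. There is no depth.
- ctrl.job_done(): hands the job in, once; it reports no verdict.
The state is a dict: "time_s": time; "qpos": joint angles; "dq": joint speeds; "effort": joint torques, N m; "tool_pos": TCP position; "ee_rot": TCP orientation; "force": force on the tool from outside, world axes, zero at the start; "wrist_torque": the same for the moment, N m; "finger_gap": finger opening in mm.
Only numpy, scipy, OpenCV 4.12 (cv2) and the standard library are available. Lean on these libraries where they do the work, as an engineer would, in place of code of your own. Each camera call takes 0.05 s, during which the arm holds its last target. There are 200 camera calls.

## Task

The four sharpening stones have to dry: stack them flat on the middle of the slatted wooden drying rack, one on top of another, the longest and broadest at the bottom, then the next in size, then the long slim one, and the small block on top. Lay the bottom stone lengthwise along the rack and every following stone crosswise over the middle of the one beneath, so that air gets between them. Leave the ferrules, the angle strip, the cup and the other things on the bench where they are, and let go of everything at the end.

Things in the scene. Friction and masses are not known exactly. Their poses are not given: they have to be found in the camera images.
- drying_rack: Low slatted beech-wood rack, fixed to the bench, 90 (x) x 210 (y) x 20 mm high. Origin: centre of its underside; y along its length, z up; its flat top lies 20 mm above the origin. Its place and heading differ at every start.
- long_stone: The largest sharpening stone, a flat brick of reddish-brown mottled stone, 64 (x, width) x 200 (y, length) x 24 mm high (z), about 0.7 kg. Origin: centre of its underside. Loose; goes first, onto the rack, its length along the rack's length.
- medium_stone: The second largest sharpening stone, a flat brick of grey-green stone, 60 (x, width) x 180 (y, length) x 20 mm high (z), about 0.5 kg. Origin: centre of its underside. Loose; goes second, on the long stone, across it.
- slim_stone: The long, narrow sharpening stone (orange-red), 26 (x, width) x 150 (y, length) x 14 mm high (z), 0.12 kg. Origin: centre of its underside. Loose; goes third, on the medium stone, across it (so again along the rack).
- small_stone: The small block of cream dressing stone, 28 (x, width) x 52 (y, length) x 24 mm high (z), 0.07 kg. Origin: centre of its underside. Its top is slightly uneven. Loose; goes last, on the slim stone, across it.
- dark_ferrule: Bystander: loose short dark tube, 26 mm diameter, 22 mm high, standing on end to the right of the two smaller stones. Origin: centre of its underside.
- pale_ferrule: Bystander: loose short pale tube, 26 mm diameter, 22 mm high, standing on end near the right edge of the bench. Origin: centre of its underside.
- angle_clip: Bystander: loose dark angle strip, 12 (x) x 64 (y) x 12 mm, lying near the right edge of the bench. Origin: centre of its underside.
- enamel_cup: Bystander: loose white enamel cup, 76 mm diameter and high, with a handle (98 mm over all), standing to the left between stone holder and tool case. Origin: centre of its underside.
There are look-alikes about, which are no part of the job. Several things have the shape of the small_stone; the one meant has the colours described above.

How it is judged (in metres and radians):
On the way, in this order (a step that is already met when the one before it is completed fails the run):
1. the longest stone lies flat and lengthwise on the middle of the rack (horizontal distance between long_stone and drying_rack below 0.015 m and z of long_stone in the frame of drying_rack between 0.015 and 0.025 m and angle between the y axis of long_stone and the y axis of drying_rack, either way round below 0.2 rad and angle between long_stone's own z axis and vertical below 0.08 rad and linear speed of long_stone below 0.02 m/s and angular speed of long_stone below 0.2 rad/s), for 0.2 s.
2. the medium stone lies across the longest one (horizontal distance between medium_stone and drying_rack below 0.015 m and z of medium_stone in the frame of drying_rack between 0.039 and 0.049 m and angle between the y axis of medium_stone and the x axis of drying_rack, either way round below 0.2 rad and angle between medium_stone's own z axis and vertical below 0.08 rad and linear speed of medium_stone below 0.02 m/s and angular speed of medium_stone below 0.2 rad/s), for 0.2 s.
3. the slim stone lies across the medium one (horizontal distance between slim_stone and drying_rack below 0.015 m and z of slim_stone in the frame of drying_rack between 0.059 and 0.069 m and angle between the y axis of slim_stone and the y axis of drying_rack, either way round below 0.2 rad and angle between slim_stone's own z axis and vertical below 0.08 rad and linear speed of slim_stone below 0.02 m/s and angular speed of slim_stone below 0.2 rad/s), for 0.2 s.
4. the small block lies across the slim stone, on top of the stack (horizontal distance between small_stone and drying_rack below 0.015 m and z of small_stone in the frame of drying_rack between 0.073 and 0.083 m and angle between the y axis of small_stone and the x axis of drying_rack, either way round below 0.2 rad and angle between small_stone's own z axis and vertical below 0.08 rad and linear speed of small_stone below 0.02 m/s and angular speed of small_stone below 0.2 rad/s), for 0.2 s.
At the end, for the whole second after the job is handed in: All four stones lie flat and at rest in order over the rack: each centre within 15 mm of the rack's centre seen from above, within 5 mm of its stacked height, and within 0.2 rad of its heading (longest along the rack, medium across, slim along, small block across on top) (all of step 1 and all of step 2 and all of step 3 and all of step 4); the robot touches nothing.
It fails at once if a bystander (ferrule, angle strip or cup) is shifted by more than 30 mm (distance of any of dark_ferrule, pale_ferrule, angle_clip, enamel_cup from where it was at the start of the episode above 0.03 m).
It also fails if it takes over 102 s, if anything falls off the work surface, if the arm or the gripper's body presses on something with over 40 N, if the wrist force passes 120 N, or if a joint passes its speed limit or range.

## Working session

There is one attempt and no reset: what is moved stays moved. The work goes in short steps, Python scripts to look and compute and a tool call to move; the robot and the scene stay as the last step left them, time stands still between calls to the robot, and variables do not carry over. Pictures are saved under pics/ and viewed, about 12 in all and at most 16, crops included, and the job is handed in when it is done.

Besides the shell and the picture viewer there is one more tool, called after "Call:" by a JSON object that holds its "method" and its "body", one argument or row to a line. jog_arm: Moves the arm, as the interface text tells. Its arguments: {"type":"object","properties":{"steps":{"type":"array","items":{"type":"object","properties":{"dx":{"type":"number"},"dy":{"type":"number"},"dz":{"type":"number"},"yaw":{"type":"number"},"grip":{"type":"number"}}}},"grip_force":{"type":"number"}},"required":["steps"]}

```bash
mkdir -p pics; ls; python3 - <<'E'
from workcell import ctrl
import cv2,numpy as np
s=ctrl.get_state();print(s, ctrl.grasp_offset)
for n in("top","scene"):
    c=ctrl.read_camera(n);cv2.imwrite(f"pics/{n}0.png",c["color"]);print(n,c["fx"],c["fy"],c["cx"],c["cy"],np.round(c["cam_to_world"],3).tolist())
c=ctrl.read_camera("wrist");print(np.round(c["hand_eye"],3).tolist(),c["fx"])
E
```

```text
pics
{'time_s': 0.0, 'qpos': array([-1.17121165,  0.53720899, -0.00443654,  1.5388864 ,  0.00255557,
        1.06729497, -0.07119447]), 'dq': array([-0.00115342,  0.00034117,  0.00030028, -0.00177997,  0.00040648,
       -0.00021382, -0.00052554]), 'effort': array([-1.37228672e-04, -5.83413684e+01,  1.04813073e+00, -2.59107721e+01,
        1.23269088e-02,  9.48675501e-03,  3.06517700e-05]), 'tool_pos': array([291.64764488, 580.17543185, 230.38017786]), 'ee_rot': array([-1.57258617e+00, -9.34144051e-05, -4.65730355e-01]), 'force': array([-0.00832628, -0.82164556,  0.09867209]), 'wrist_torque': array([ 0.01325862,  0.03205728, -0.04945878]), 'finger_gap': 84.9910770771603} 18.700000000000003
top 510.135393601958 510.135393601958 316.22724778037013 202.6348349536837 [[-0.028, -0.994, 0.102, 419.945], [-1.0, 0.029, 0.007, -19.614], [-0.01, -0.102, -0.995, 1341.554], [0.0, 0.0, 0.0, 1.0]]
scene 505.42624925358234 505.42624925358234 320.9456435852758 202.9106125587307 [[0.587, 0.602, -0.541, 1129.149], [0.809, -0.452, 0.376, -443.947], [-0.018, -0.658, -0.752, 873.405], [0.0, 0.0, 0.0, 1.0]]
[[0.001, 0.948, 0.319, -81.72], [0.0, -0.319, 0.948, -144.034], [1.0, -0.001, -0.0, 1.447], [0.0, 0.0, 0.0, 1.0]] 298.86076195294595
```

View pics/top0.png

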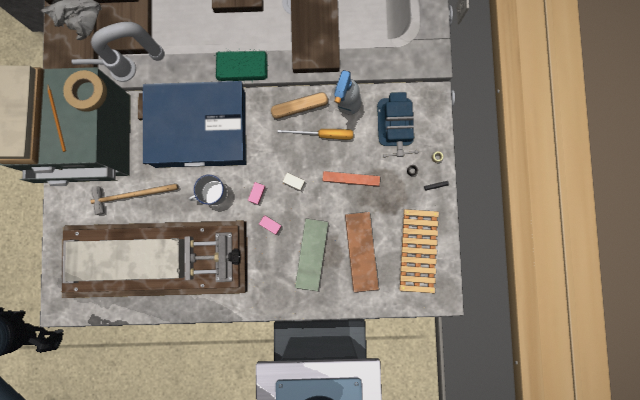

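View pics/scene0.png

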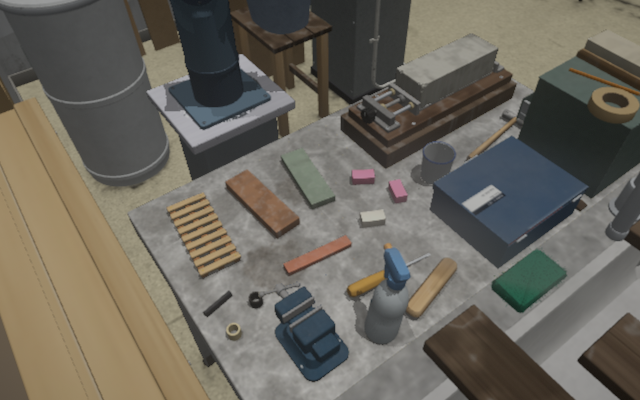

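The top view shows:

- rack at (419,251)
- long red-brown stone at (362,252)
- medium grey-green stone at (312,254)
- slim orange-red stone at (351,179)
- dark ferrule at (412,170) and pale ferrule at (437,156)
- clip at (436,185)
- cup at (210,190)

Small-block candidates are cream (293,182), pink (257,193) and pink (270,225). Only the cream one fits "cream dressing stone". I'll confirm that in a crop while measuring.

```bash
cat > h.py <<'E'
from workcell import ctrl
import cv2,numpy as np
def toplane(c,T,uv,z):
    uv=np.asarray(uv,float).reshape(-1,2)
    d=np.c_[(uv[:,0]-c["cx"])/c["fx"],(uv[:,1]-c["cy"])/c["fy"],np.ones(len(uv))]@T[:3,:3].T
    return T[:3,3]+d*((z-T[2,3])/d[:,2])[:,None]
def wristT(s,c):
    from scipy.spatial.transform import Rotation as R
    T=np.eye(4);T[:3,:3]=R.from_euler("xyz",s["ee_rot"]).as_matrix();T[:3,3]=s["tool_pos"]
    return T@c["hand_eye"]
def rect(c,T,mask,z):
    k=cv2.findContours(mask,cv2.RETR_EXTERNAL,cv2.CHAIN_APPROX_NONE)[0]
    k=max(k,key=cv2.contourArea);p=toplane(c,T,k,z)[:,:2].astype(np.float32)
    (x,y),_,_=r=cv2.minAreaRect(p);b=cv2.boxPoints(r)
    e=[b[1]-b[0],b[2]-b[1]];L=[np.linalg.norm(v) for v in e];i=int(np.argmax(L))
    a=np.arctan2(e[i][1],e[i][0]);a=(a+np.pi/2)%np.pi-np.pi/2
    return np.round([x,y,a,max(L),min(L)],3)  # a: angle of long axis from world x
E
cat > m.py <<'E'
from h import *
c=ctrl.read_camera("top");im=c["color"];T=np.array(c["cam_to_world"])
lab=cv2.cvtColor(im,cv2.COLOR_BGR2LAB).astype(int)
# name: roi x0,y0,x1,y1, seed, tol, mid height
for n,(x0,y0,x1,y1),sd,tol,z in [("rack",(392,200,450,300),(407,289),45,10),("long",(335,205,388,298),(361,252),28,12),("medium",(288,210,335,298),(312,254),22,10),("slim",(315,165,388,192),(351,179),40,7),("small",(280,170,308,195),(293,182),30,12)]:
    ref=np.median(lab[sd[1]-1:sd[1]+2,sd[0]-1:sd[0]+2].reshape(-1,3),axis=0)
    w=np.array([.5,2,2]) if n!="small" else np.array([1,1,1])
    m=np.zeros(im.shape[:2],np.uint8)
    m[y0:y1,x0:x1]=(np.linalg.norm((lab-ref)*w,axis=2)<tol)[y0:y1,x0:x1]
    k=np.ones((9,9) if n=="rack" else (3,3))
    m=cv2.morphologyEx(m,cv2.MORPH_CLOSE,k);
    print(n,rect(c,T,m,z));k=cv2.findContours(m,0,1)[0];cv2.drawContours(im,[max(k,key=cv2.contourArea)],-1,(255,255,0),1)
cv2.imwrite("pics/m.png",cv2.resize(im[145:305,240:450],None,fx=3.7,fy=3.7,interpolation=cv2.INTER_NEAREST))
E
python3 m.py
```

```text
rack [ 4.24477e+02 -2.73636e+02 -9.80000e-02  2.11002e+02  9.09810e+01]
long [ 4.26332e+02 -1.23514e+02  7.70000e-02  2.01518e+02  6.57710e+01]
medium [ 4.25032e+02  6.70300e+00 -2.70000e-02  2.24995e+02  1.20335e+02]
slim [ 619.501 -104.205    1.452  149.916   25.758]
small [616.792  49.272   1.076  52.139  26.038]
```

View pics/m.png

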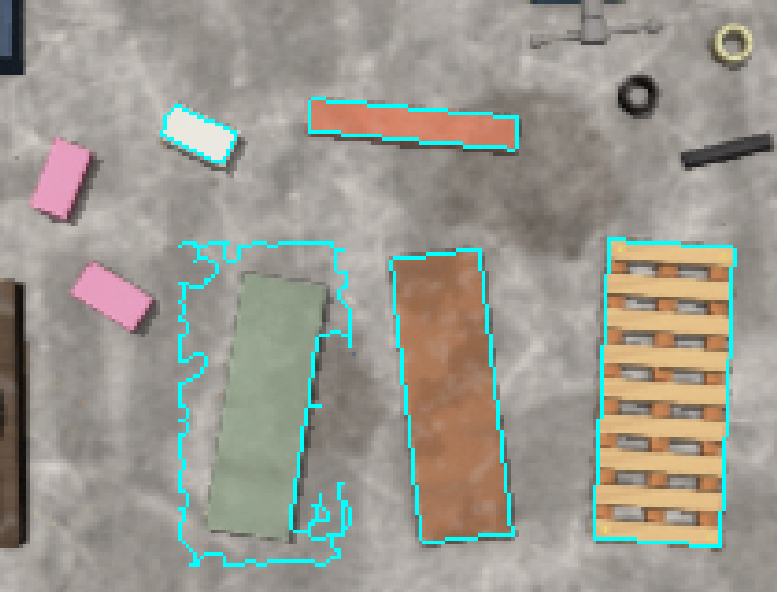

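The crop shows the outlines fit for rack, long, slim and cream block. The medium mask leaked, so I'll redo it with a tighter tolerance. The cream block at (200,135) in the crop is the only cream one; the two others are pink. Starting towards the long stone.

Call:
{"method": "jog_arm", "body": {
  "steps": [
    {"dx": 0.01,"dy": -0.05,"yaw": 0.05,"grip": 0.0854},
    {"dx": 0.01,"dy": -0.05,"yaw": 0.05},
    {"dx": 0.01,"dy": -0.05,"yaw": 0.05},
    {"dx": 0.01,"dy": -0.05,"yaw": 0.05},
    {"dx": 0.01,"dy": -0.05,"yaw": 0.05},
    {"dx": 0.01,"dy": -0.05,"yaw": 0.05},
    {"dx": 0.01,"dy": -0.05,"yaw": 0.05},
    {"dx": 0.01,"dy": -0.05,"yaw": 0.05},
    {"dx": 0.01,"dy": -0.05,"yaw": 0.05},
    {"dx": 0.01,"dy": -0.05,"yaw": 0.05}
  ]
}}

```text
invalid input
```

Call:
{"method": "jog_arm", "body": {
  "steps": [
    {"dx": 0.009,"dy": -0.05,"yaw": 0.04},
    {"dx": 0.009,"dy": -0.05,"dz": -0.02},
    {"dx": 0.009,"dy": -0.05,"dz": -0.04},
    {"dx": 0.007,"dy": -0.05,"dz": -0.04},
    {"dy": -0.004,"dz": -0.03},
    {}
  ]
}}

```text
invalid input
```

```bash
sed -i 's/(312,254),22,10/(312,254),12,10/' m.py; python3 - <<'E'
from h import *
s=ctrl.get_state();c=ctrl.read_camera("wrist");cv2.imwrite("pics/w1.png",c["color"]);print(s["tool_pos"],s["ee_rot"],s["time_s"])
E
```

```text
[291.7565084  580.40528771 230.74469787] [-1.57188309e+00 -7.17753967e-05 -4.65707486e-01] 0.2
```

View pics/w1.png

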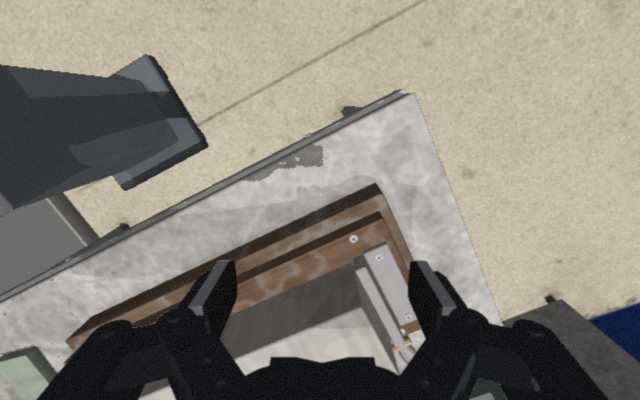

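The jog calls were refused, so the arm hasn't moved. The picture just shows the stone holder below the start pose. Retrying with every row complete.

Call:
{"method": "jog_arm", "body": {
  "steps": [
    {"dx": 0.01,"dy": -0.05,"dz": 0,"yaw": 0.05,"grip": 0.085},
    {"dx": 0.01,"dy": -0.05,"dz": 0,"yaw": 0.05,"grip": 0.085},
    {"dx": 0.01,"dy": -0.05,"dz": 0,"yaw": 0.05,"grip": 0.085},
    {"dx": 0.01,"dy": -0.05,"dz": 0,"yaw": 0.05,"grip": 0.085},
    {"dx": 0.01,"dy": -0.05,"dz": 0,"yaw": 0.05,"grip": 0.085},
    {"dx": 0.01,"dy": -0.05,"dz": 0,"yaw": 0.05,"grip": 0.085},
    {"dx": 0.01,"dy": -0.05,"dz": 0,"yaw": 0.05,"grip": 0.085},
    {"dx": 0.01,"dy": -0.05,"dz": 0,"yaw": 0.05,"grip": 0.085},
    {"dx": 0.01,"dy": -0.05,"dz": 0,"yaw": 0.05,"grip": 0.085},
    {"dx": 0.01,"dy": -0.05,"dz": 0,"yaw": 0.05,"grip": 0.085}
  ]
}}

```text
time_s: 1.5
tool_pos: [392.1, 79.2, 231.5]
ee_rot: [-1.57, -0.001, 0.036]
force: [0.5, -0.4, 0.2]
finger_gap: 85.1
```

Call:
{"method": "jog_arm", "body": {
  "steps": [
    {"dx": 0.009,"dy": -0.05,"dz": 0,"yaw": 0.043,"grip": 0.085},
    {"dx": 0.009,"dy": -0.05,"dz": 0,"yaw": 0,"grip": 0.085},
    {"dx": 0.009,"dy": -0.05,"dz": -0.03,"yaw": 0,"grip": 0.085},
    {"dx": 0.007,"dy": -0.05,"dz": -0.04,"yaw": 0,"grip": 0.085},
    {"dx": 0,"dy": -0.004,"dz": -0.04,"yaw": 0,"grip": 0.085},
    {"dx": 0,"dy": 0,"dz": -0.03,"yaw": 0,"grip": 0.085},
    {"dx": 0,"dy": 0,"dz": 0,"yaw": 0,"grip": 0.085}
  ]
}}

```text
time_s: 2.38
tool_pos: [424.1, -121.6, 91.1]
ee_rot: [-1.57, 0.004, 0.077]
force: [-0.7, 0.8, -0.2]
finger_gap: 85.2
```

```bash
python3 - <<'E'
from h import *
s=ctrl.get_state();c=ctrl.read_camera("wrist");cv2.imwrite("pics/w2.png",c["color"]);print(s["tool_pos"],s["ee_rot"],s["time_s"])
E
```

```text
[ 424.09741386 -121.60111864   91.0923357 ] [-1.56995644  0.00420626  0.07690905] 2.375
```

View pics/w2.png

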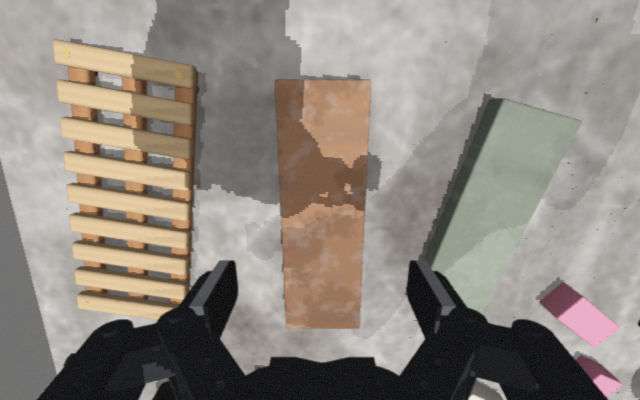

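The wrist view shows the long stone (x 280–368) centred between the fingers (about 235 and 410). The rack on the left and medium stone on the right are clear. Descending and gripping.

Call:
{"method": "jog_arm", "body": {
  "steps": [
    {"dx": 0,"dy": 0,"dz": -0.03,"yaw": 0,"grip": 0.085},
    {"dx": 0,"dy": 0,"dz": -0.03,"yaw": 0,"grip": 0.085},
    {"dx": 0,"dy": 0,"dz": -0.02,"yaw": 0,"grip": 0.085},
    {"dx": 0,"dy": 0,"dz": -0.006,"yaw": 0,"grip": 0.085},
    {"dx": 0,"dy": 0,"dz": 0,"yaw": 0,"grip": 0.085},
    {"dx": 0,"dy": 0,"dz": 0,"yaw": 0,"grip": 0.055},
    {"dx": 0,"dy": 0,"dz": 0,"yaw": 0,"grip": 0.055},
    {"dx": 0,"dy": 0,"dz": 0,"yaw": 0,"grip": 0.055},
    {"dx": 0,"dy": 0,"dz": 0,"yaw": 0,"grip": 0.055},
    {"dx": 0,"dy": 0,"dz": 0,"yaw": 0,"grip": 0.055}
  ],
  "grip_force": 70
}}

```text
time_s: 3.68
tool_pos: [426.5, -121.4, 8.0]
ee_rot: [-1.57, -0.002, 0.078]
force: [-2.6, 2.2, 15.9]
finger_gap: 62.3
```

Call:
{"method": "jog_arm", "body": {
  "steps": [
    {"dx": 0,"dy": 0,"dz": 0.01,"yaw": 0,"grip": 0.055},
    {"dx": 0,"dy": 0,"dz": 0.02,"yaw": 0,"grip": 0.055},
    {"dx": 0,"dy": 0,"dz": 0.02,"yaw": 0,"grip": 0.055},
    {"dx": 0,"dy": 0,"dz": 0.02,"yaw": 0,"grip": 0.055},
    {"dx": 0,"dy": 0,"dz": 0,"yaw": 0,"grip": 0.055}
  ]
}}

```text
time_s: 4.3
tool_pos: [426.3, -121.9, 77.5]
ee_rot: [-1.571, -0.002, 0.077]
force: [0.9, -0.3, -7.9]
finger_gap: 61.6
```

```bash
python3 - <<'E'
from h import *
s=ctrl.get_state();c=ctrl.read_camera("wrist");cv2.imwrite("pics/w3.png",c["color"]);print(s["tool_pos"],s["ee_rot"],s["force"],s["wrist_torque"],s["time_s"])
im=c["color"]; T=wristT(s,c)
lab=cv2.cvtColor(im,cv2.COLOR_BGR2LAB).astype(int)
E
```

```text
[ 426.31074649 -121.8748316    77.53376724] [-1.57138341 -0.0022517   0.07732648] [ 0.8667313  -0.25016269 -7.88553179] [-0.02158575  0.00952564  0.01793935] 4.3
```

View pics/w3.png

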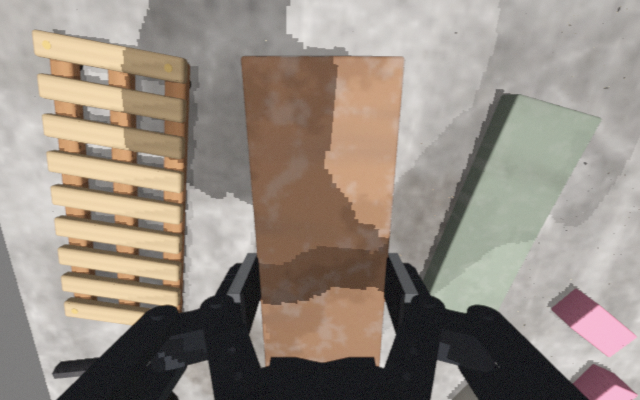

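Stone is held, centred and level (wrist moment about 0). Moving over the rack.

Call:
{"method": "jog_arm", "body": {
  "steps": [
    {"dx": -0.001,"dy": -0.03,"dz": 0,"yaw": -0.035,"grip": 0.055},
    {"dx": -0.001,"dy": -0.03,"dz": 0,"yaw": -0.035,"grip": 0.055},
    {"dx": 0,"dy": -0.03,"dz": 0,"yaw": -0.035,"grip": 0.055},
    {"dx": 0,"dy": -0.03,"dz": 0,"yaw": -0.035,"grip": 0.055},
    {"dx": 0,"dy": -0.031,"dz": 0,"yaw": -0.035,"grip": 0.055},
    {"dx": 0,"dy": 0,"dz": -0.02,"yaw": 0,"grip": 0.055},
    {"dx": 0,"dy": 0,"dz": -0.015,"yaw": 0,"grip": 0.055},
    {"dx": 0,"dy": 0,"dz": 0,"yaw": 0,"grip": 0.055},
    {"dx": 0,"dy": 0,"dz": 0,"yaw": 0,"grip": 0.055}
  ]
}}

```text
time_s: 5.48
tool_pos: [423.8, -272.4, 41.5]
ee_rot: [-1.571, 0.0, -0.097]
force: [0.4, -0.2, -7.6]
finger_gap: 62.1
```

```bash
python3 - <<'E'
from h import *
s=ctrl.get_state();c=ctrl.read_camera("top");cv2.imwrite("pics/t2.png",cv2.resize(c["color"][100:330,270:470],None,fx=2.6,fy=2.6));print(s["tool_pos"],s["ee_rot"],s["force"])
E
```

```text
[ 423.8122377  -272.40714135   41.46841361] [-1.57063004e+00  1.77930410e-04 -9.70583086e-02] [ 0.39000437 -0.15125246 -7.61788804]
```

View pics/t2.png

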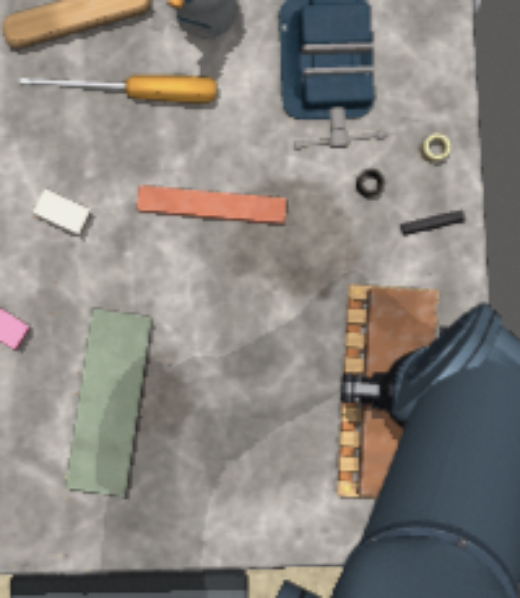

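The stone hangs lengthwise over the rack at about (395,390) in the crop, with an even rim on the left and ends in line. Lowering.

Call:
{"method": "jog_arm", "body": {
  "steps": [
    {"dx": 0,"dy": 0,"dz": -0.006,"yaw": 0,"grip": 0.055},
    {"dx": 0,"dy": 0,"dz": -0.004,"yaw": 0,"grip": 0.055},
    {"dx": 0,"dy": 0,"dz": -0.002,"yaw": 0,"grip": 0.055},
    {"dx": 0,"dy": 0,"dz": 0,"yaw": 0,"grip": 0.055},
    {"dx": 0,"dy": 0,"dz": 0,"yaw": 0,"grip": 0.055}
  ]
}}

```text
time_s: 6.15
tool_pos: [423.8, -272.8, 29.6]
ee_rot: [-1.571, -0.0, -0.098]
force: [0.0, 0.3, -7.5]
finger_gap: 61.7
```

Call:
{"method": "jog_arm", "body": {
  "steps": [
    {"dx": 0,"dy": 0,"dz": -0.001,"yaw": 0,"grip": 0.055},
    {"dx": 0,"dy": 0,"dz": -0.001,"yaw": 0,"grip": 0.055},
    {"dx": 0,"dy": 0,"dz": 0,"yaw": 0,"grip": 0.055},
    {"dx": 0,"dy": 0,"dz": 0,"yaw": 0,"grip": 0.055}
  ]
}}

```text
time_s: 6.65
tool_pos: [423.8, -272.9, 28.2]
ee_rot: [-1.571, -0.0, -0.098]
force: [-2.6, 1.6, 6.4]
finger_gap: 61.8
```

Contact at TCP z 28, as predicted. Release and rise.

Call:
{"method": "jog_arm", "body": {
  "steps": [
    {"dx": 0,"dy": 0,"dz": 0,"yaw": 0,"grip": 0.07},
    {"dx": 0,"dy": 0,"dz": 0,"yaw": 0,"grip": 0.085},
    {"dx": 0,"dy": 0,"dz": 0,"yaw": 0,"grip": 0.085},
    {"dx": 0,"dy": 0,"dz": 0,"yaw": 0,"grip": 0.085},
    {"dx": 0,"dy": 0,"dz": 0.03,"yaw": 0,"grip": 0.085},
    {"dx": 0,"dy": 0,"dz": 0.04,"yaw": 0,"grip": 0.085},
    {"dx": 0,"dy": 0.05,"dz": 0.03,"yaw": 0,"grip": 0.085},
    {"dx": 0,"dy": 0.05,"dz": 0,"yaw": 0,"grip": 0.085},
    {"dx": 0,"dy": 0.05,"dz": 0,"yaw": 0,"grip": 0.085},
    {"dx": 0,"dy": 0.03,"dz": 0,"yaw": 0,"grip": 0.085}
  ]
}}

```text
time_s: 7.9
tool_pos: [423.6, -90.3, 127.6]
ee_rot: [-1.57, -0.0, -0.095]
force: [0.4, -1.2, 0.0]
finger_gap: 84.7
```

```bash
cat > m2.py <<'E'
from h import *
# long stone on rack, seen in top and wrist views
def seg(c,T,sd,roi,tol,z,w=(.5,2,2)):
    lab=cv2.cvtColor(c["color"],cv2.COLOR_BGR2LAB).astype(int)
    ref=np.median(lab[sd[1]-1:sd[1]+2,sd[0]-1:sd[0]+2].reshape(-1,3),axis=0)
    m=np.zeros(lab.shape[:2],np.uint8);x0,y0,x1,y1=roi
    m[y0:y1,x0:x1]=(np.linalg.norm((lab-ref)*np.array(w),axis=2)<tol)[y0:y1,x0:x1]
    m=cv2.morphologyEx(m,cv2.MORPH_OPEN,np.ones((3,3)));m=cv2.morphologyEx(m,cv2.MORPH_CLOSE,np.ones((3,3)))
    return rect(c,T,m,z)
E
python3 - <<'E'
from m2 import *
s=ctrl.get_state();c=ctrl.read_camera("top");T=np.array(c["cam_to_world"]);print(s["tool_pos"],s["ee_rot"],s["time_s"])
print("medium",seg(c,T,(312,254),(288,210,335,298),14,10))
cv2.imwrite("pics/t3.png",cv2.resize(c["color"][200:305,280:450],None,fx=4.5,fy=4.5))
for t in(20,28,35): print("long",seg(c,T,(418,290) if 0 else (420,225),(395,205,445,298),t,32))
E
```

```text
[423.57391017 -90.2639455  127.58857576] [-1.57003675e+00 -1.09286869e-04 -9.53094836e-02] 7.9
medium [ 4.22921e+02  6.37700e+00 -1.76000e-01  1.80440e+02  6.02000e+01]
long [ 4.22659e+02 -2.77800e+02 -9.70000e-02  2.04207e+02  6.46130e+01]
long [ 4.23538e+02 -2.68245e+02 -9.60000e-02  2.04628e+02  8.52450e+01]
long [ 4.24389e+02 -2.69016e+02 -8.80000e-02  2.07513e+02  8.78980e+01]
```

View pics/t3.png

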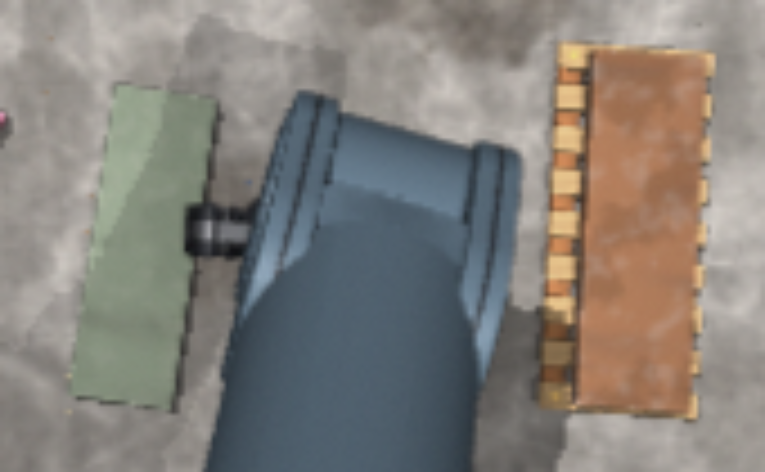

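The long stone is lengthwise on the rack. Allowing for parallax, it is within about 2 mm of centre. Next is the medium stone at (423, 6), heading −0.176.

Call:
{"method": "jog_arm", "body": {
  "steps": [
    {"dx": 0,"dy": 0.035,"dz": 0,"yaw": -0.04,"grip": 0.085},
    {"dx": 0,"dy": 0.035,"dz": 0,"yaw": -0.04,"grip": 0.085},
    {"dx": 0,"dy": 0.031,"dz": 0,"yaw": 0,"grip": 0.085},
    {"dx": 0,"dy": 0,"dz": -0.03,"yaw": 0,"grip": 0.085},
    {"dx": 0,"dy": 0,"dz": -0.03,"yaw": 0,"grip": 0.085},
    {"dx": 0,"dy": 0,"dz": 0,"yaw": 0,"grip": 0.085},
    {"dx": 0,"dy": 0,"dz": 0,"yaw": 0,"grip": 0.085}
  ]
}}

```text
time_s: 8.82
tool_pos: [424.2, 7.9, 68.2]
ee_rot: [-1.571, -0.001, -0.178]
force: [-0.0, -0.2, 0.1]
finger_gap: 85.1
```

```bash
python3 - <<'E'
from m2 import *
s=ctrl.get_state();c=ctrl.read_camera("wrist");print(s["tool_pos"],s["ee_rot"],s["time_s"])
cv2.imwrite("pics/w4.png",c["color"])
E
```

```text
[424.19978308   7.92044021  68.18086612] [-1.57070482e+00 -7.11074094e-04 -1.78386631e-01] 8.825
```

View pics/w4.png

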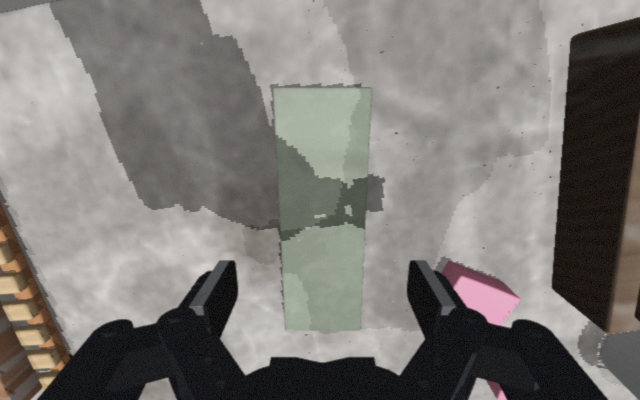

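The medium stone (x 280–365) is centred between the fingers. The pink block lies farther out at about (480,290), clear of the right finger. Descend and grip.

Call:
{"method": "jog_arm", "body": {
  "steps": [
    {"dx": 0,"dy": -0.001,"dz": -0.03,"yaw": 0,"grip": 0.085},
    {"dx": 0,"dy": 0,"dz": -0.02,"yaw": 0,"grip": 0.085},
    {"dx": 0,"dy": 0,"dz": -0.007,"yaw": 0,"grip": 0.085},
    {"dx": 0,"dy": 0,"dz": 0,"yaw": 0,"grip": 0.085},
    {"dx": 0,"dy": 0,"dz": 0,"yaw": 0,"grip": 0.05},
    {"dx": 0,"dy": 0,"dz": 0,"yaw": 0,"grip": 0.05},
    {"dx": 0,"dy": 0,"dz": 0,"yaw": 0,"grip": 0.05},
    {"dx": 0,"dy": 0,"dz": 0,"yaw": 0,"grip": 0.05},
    {"dx": 0,"dy": 0,"dz": 0,"yaw": 0,"grip": 0.05}
  ]
}}

```text
time_s: 10.0
tool_pos: [424.5, 7.6, 12.0]
ee_rot: [-1.57, -0.002, -0.178]
force: [-3.6, 1.5, 18.3]
finger_gap: 57.4
```

Call:
{"method": "jog_arm", "body": {
  "steps": [
    {"dx": 0,"dy": 0,"dz": 0.01,"yaw": 0,"grip": 0.05},
    {"dx": 0,"dy": 0,"dz": 0.03,"yaw": 0,"grip": 0.05},
    {"dx": 0,"dy": 0,"dz": 0.04,"yaw": 0,"grip": 0.05},
    {"dx": 0,"dy": 0,"dz": 0.04,"yaw": 0,"grip": 0.05},
    {"dx": 0,"dy": 0,"dz": 0,"yaw": 0,"grip": 0.05}
  ]
}}

```text
time_s: 10.62
tool_pos: [425.4, 7.6, 132.7]
ee_rot: [-1.569, -0.005, -0.178]
force: [0.2, 0.1, -4.5]
finger_gap: 56.7
```

Call:
{"method": "jog_arm", "body": {
  "steps": [
    {"dx": 0,"dy": -0.028,"dz": 0,"yaw": -0.14,"grip": 0.05},
    {"dx": 0,"dy": -0.028,"dz": 0,"yaw": -0.15,"grip": 0.05},
    {"dx": 0,"dy": -0.028,"dz": 0,"yaw": -0.15,"grip": 0.05},
    {"dx": 0,"dy": -0.028,"dz": 0,"yaw": -0.15,"grip": 0.05},
    {"dx": 0,"dy": -0.028,"dz": 0,"yaw": -0.15,"grip": 0.05},
    {"dx": 0,"dy": -0.028,"dz": 0,"yaw": -0.15,"grip": 0.05},
    {"dx": 0,"dy": -0.028,"dz": 0,"yaw": -0.15,"grip": 0.05},
    {"dx": 0,"dy": -0.028,"dz": 0,"yaw": -0.15,"grip": 0.05},
    {"dx": 0,"dy": -0.028,"dz": 0,"yaw": -0.15,"grip": 0.05},
    {"dx": 0,"dy": -0.028,"dz": 0,"yaw": -0.15,"grip": 0.05}
  ]
}}

```text
time_s: 11.88
tool_pos: [422.6, -272.9, 128.9]
ee_rot: [-1.573, 0.001, -1.672]
force: [0.6, 0.1, -4.4]
finger_gap: 56.9
```

Call:
{"method": "jog_arm", "body": {
  "steps": [
    {"dx": 0,"dy": 0,"dz": 0,"yaw": 0,"grip": 0.05},
    {"dx": 0,"dy": 0,"dz": 0,"yaw": 0,"grip": 0.05},
    {"dx": 0,"dy": 0,"dz": 0,"yaw": 0,"grip": 0.05}
  ]
}}

```text
time_s: 12.25
tool_pos: [423.5, -271.5, 129.9]
ee_rot: [-1.572, 0.001, -1.666]
force: [0.1, 0.1, -4.6]
finger_gap: 56.5
```

```bash
python3 - <<'E'
from m2 import *
s=ctrl.get_state();c=ctrl.read_camera("wrist");print(s["tool_pos"],s["ee_rot"],s["force"],s["wrist_torque"],s["time_s"])
cv2.imwrite("pics/w5.png",c["color"])
E
```

```text
[ 423.48855983 -271.46580819  129.85826945] [-1.57194710e+00  1.08174629e-03 -1.66573237e+00] [ 0.09390345  0.12661771 -4.60810172] [-0.00321021  0.04239864 -0.05006197] 12.25
```

View pics/w5.png

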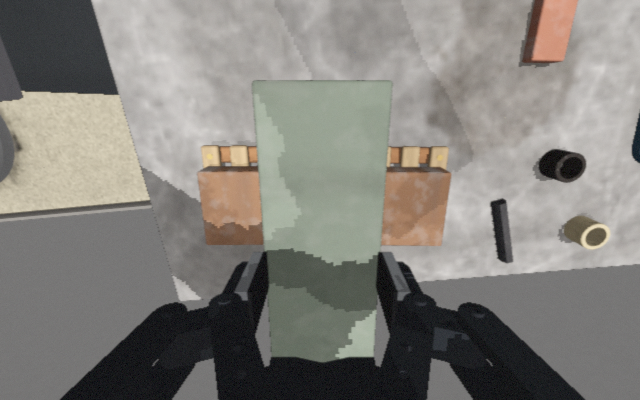

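The medium stone hangs crosswise over the long stone's middle in the wrist view, level and square. Lowering.

Call:
{"method": "jog_arm", "body": {
  "steps": [
    {"dx": 0.001,"dy": -0.003,"dz": -0.03,"yaw": 0,"grip": 0.05},
    {"dx": 0,"dy": 0,"dz": -0.025,"yaw": 0,"grip": 0.05},
    {"dx": 0,"dy": 0,"dz": -0.012,"yaw": 0,"grip": 0.05},
    {"dx": 0,"dy": 0,"dz": -0.004,"yaw": 0,"grip": 0.05},
    {"dx": 0,"dy": 0,"dz": 0,"yaw": 0,"grip": 0.05},
    {"dx": 0,"dy": 0,"dz": 0,"yaw": 0,"grip": 0.05}
  ]
}}

```text
time_s: 13.05
tool_pos: [425.3, -276.1, 60.2]
ee_rot: [-1.569, -0.0, -1.668]
force: [-0.5, -0.1, -3.8]
finger_gap: 56.6
```

Call:
{"method": "jog_arm", "body": {
  "steps": [
    {"dx": -0.001,"dy": 0.001,"dz": -0.002,"yaw": 0,"grip": 0.05},
    {"dx": 0,"dy": 0,"dz": -0.001,"yaw": 0,"grip": 0.05},
    {"dx": 0,"dy": 0,"dz": 0,"yaw": 0,"grip": 0.05},
    {"dx": 0,"dy": 0,"dz": 0,"yaw": 0,"grip": 0.05}
  ]
}}

```text
time_s: 13.55
tool_pos: [423.8, -274.8, 56.5]
ee_rot: [-1.571, -0.0, -1.668]
force: [-0.1, 0.0, -5.0]
finger_gap: 56.4
```

Call:
{"method": "jog_arm", "body": {
  "steps": [
    {"dx": 0,"dy": 0,"dz": -0.001,"yaw": 0,"grip": 0.05},
    {"dx": 0,"dy": 0,"dz": -0.001,"yaw": 0,"grip": 0.05},
    {"dx": 0,"dy": 0,"dz": 0,"yaw": 0,"grip": 0.05},
    {"dx": 0,"dy": 0,"dz": 0,"yaw": 0,"grip": 0.05}
  ]
}}

```text
time_s: 14.05
tool_pos: [423.8, -274.8, 56.0]
ee_rot: [-1.57, 0.002, -1.668]
force: [-5.5, 5.3, 19.6]
finger_gap: 56.7
```

Contact at 56, as predicted. Release, rise and head for the slim stone at (619.5, −104), which needs nearly the same yaw.

Call:
{"method": "jog_arm", "body": {
  "steps": [
    {"dx": 0,"dy": 0,"dz": 0,"yaw": 0,"grip": 0.065},
    {"dx": 0,"dy": 0,"dz": 0,"yaw": 0,"grip": 0.085},
    {"dx": 0,"dy": 0,"dz": 0,"yaw": 0,"grip": 0.085},
    {"dx": 0,"dy": 0,"dz": 0,"yaw": 0,"grip": 0.085},
    {"dx": 0,"dy": 0,"dz": 0.03,"yaw": 0,"grip": 0.085},
    {"dx": 0,"dy": 0,"dz": 0.04,"yaw": 0,"grip": 0.085},
    {"dx": 0.04,"dy": 0.034,"dz": 0.02,"yaw": 0,"grip": 0.085},
    {"dx": 0.04,"dy": 0.034,"dz": 0,"yaw": 0,"grip": 0.085},
    {"dx": 0.04,"dy": 0.034,"dz": 0,"yaw": 0,"grip": 0.085},
    {"dx": 0.04,"dy": 0.034,"dz": 0,"yaw": -0.02,"grip": 0.085}
  ]
}}

```text
time_s: 15.3
tool_pos: [584.9, -137.4, 144.5]
ee_rot: [-1.571, -0.0, -1.688]
force: [0.9, -0.9, 0.7]
finger_gap: 84.9
```

Call:
{"method": "jog_arm", "body": {
  "steps": [
    {"dx": 0.036,"dy": 0.034,"dz": 0,"yaw": 0,"grip": 0.085},
    {"dx": 0,"dy": 0,"dz": -0.03,"yaw": 0,"grip": 0.085},
    {"dx": 0,"dy": 0,"dz": -0.03,"yaw": 0,"grip": 0.085},
    {"dx": 0,"dy": 0,"dz": 0,"yaw": 0,"grip": 0.085},
    {"dx": 0,"dy": 0,"dz": 0,"yaw": 0,"grip": 0.085}
  ]
}}

```text
time_s: 15.92
tool_pos: [620.3, -105.3, 85.5]
ee_rot: [-1.57, -0.0, -1.688]
force: [0.8, -0.1, 0.7]
finger_gap: 85.1
```

```bash
python3 - <<'E'
from m2 import *
s=ctrl.get_state();print(s["tool_pos"],s["ee_rot"],s["time_s"]);w=ctrl.read_camera("wrist")["color"]
c=ctrl.read_camera("top");T=np.array(c["cam_to_world"])
print("medium",seg(c,T,(405,252),(375,215,465,290),14,54))
t=cv2.resize(c["color"][150:300,340:470],None,fx=2.667,fy=2.667)
cv2.imwrite("pics/c6.png",np.hstack([cv2.resize(w,(440,275)),t[:275]]) if 0 else np.hstack([w[:, 100:540],t]))
E
```

```text
[ 620.25320722 -105.25669649   85.48982668] [-1.56965228e+00 -3.57411401e-04 -1.68811473e+00] 15.925
medium [ 423.134 -278.67     1.474  180.683   59.491]
```

View pics/c6.png

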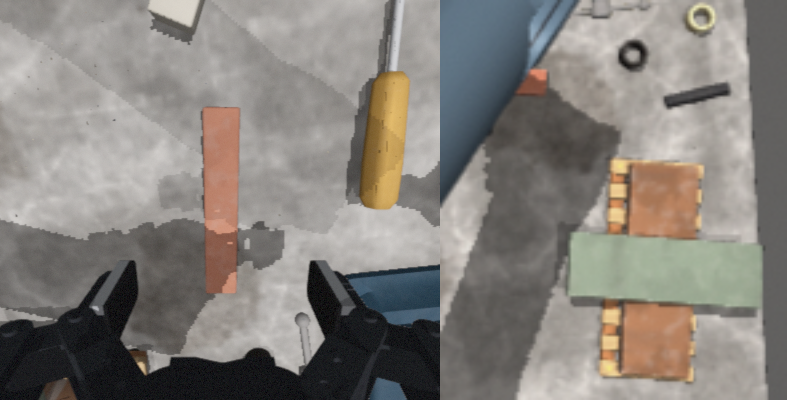

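The wrist view shows the slim stone (full-frame x 303–340) centred between the fingers, with the vise and screwdriver clear. The top view shows the medium stone square across the long one. I don't know how far the fingertips swing forward as they close, so I'll descend and close in stages, watching the force.

Call:
{"method": "jog_arm", "body": {
  "steps": [
    {"dx": 0,"dy": 0,"dz": -0.04,"yaw": 0,"grip": 0.085},
    {"dx": 0,"dy": 0,"dz": -0.03,"yaw": 0,"grip": 0.085},
    {"dx": 0,"dy": 0,"dz": -0.01,"yaw": 0,"grip": 0.085},
    {"dx": 0,"dy": 0,"dz": 0,"yaw": 0,"grip": 0.06},
    {"dx": 0,"dy": 0,"dz": 0,"yaw": 0,"grip": 0.05},
    {"dx": 0,"dy": 0,"dz": 0,"yaw": 0,"grip": 0.05},
    {"dx": 0,"dy": 0,"dz": 0,"yaw": 0,"grip": 0.05}
  ],
  "grip_force": 40
}}

```text
time_s: 16.9
tool_pos: [620.2, -104.8, 5.1]
ee_rot: [-1.57, 0.0, -1.688]
force: [-0.3, 0.2, -0.1]
finger_gap: 50.1
```

```bash
python3 - <<'E'
from m2 import *
s=ctrl.get_state();w=ctrl.read_camera("wrist");print(s["tool_pos"],s["force"],s["finger_gap"],w["cx"],w["cy"])
cv2.imwrite("pics/w7.png",w["color"][180:400,160:480])
E
```

```text
[ 620.1609184  -104.77016451    5.13816803] [-0.25419903  0.15751449 -0.06265249] 50.130951488110014 322.0294417913726 202.56738399357351
```

View pics/w7.png

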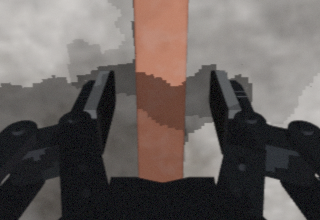

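No contact force at TCP z 5 with a 50 mm gap, and both fingers straddle the slim stone evenly. So the TCP is the shut-tip position. Going 2 mm lower and closing.

Call:
{"method": "jog_arm", "body": {
  "steps": [
    {"dx": 0,"dy": 0,"dz": -0.002,"yaw": 0,"grip": 0.04},
    {"dx": 0,"dy": 0,"dz": 0,"yaw": 0,"grip": 0.02},
    {"dx": 0,"dy": 0,"dz": 0,"yaw": 0,"grip": 0.02},
    {"dx": 0,"dy": 0,"dz": 0,"yaw": 0,"grip": 0.02},
    {"dx": 0,"dy": 0,"dz": 0,"yaw": 0,"grip": 0.02}
  ]
}}

```text
time_s: 17.58
tool_pos: [619.7, -104.8, 2.4]
ee_rot: [-1.571, -0.0, -1.688]
force: [0.2, -0.2, -0.6]
finger_gap: 25.0
```

Call:
{"method": "jog_arm", "body": {
  "steps": [
    {"dx": 0,"dy": 0,"dz": 0.01,"yaw": 0,"grip": 0.02},
    {"dx": 0,"dy": 0,"dz": 0.03,"yaw": 0,"grip": 0.02},
    {"dx": 0,"dy": 0,"dz": 0.04,"yaw": 0,"grip": 0.02},
    {"dx": 0,"dy": 0,"dz": 0.04,"yaw": 0,"grip": 0.02},
    {"dx": 0,"dy": 0,"dz": 0.03,"yaw": 0,"grip": 0.02},
    {"dx": 0,"dy": 0,"dz": 0,"yaw": 0,"grip": 0.02}
  ]
}}

```text
time_s: 18.32
tool_pos: [621.3, -105.3, 155.4]
ee_rot: [-1.566, 0.0, -1.688]
force: [0.6, -0.3, -1.0]
finger_gap: 25.1
```

Call:
{"method": "jog_arm", "body": {
  "steps": [
    {"dx": -0.02,"dy": -0.017,"dz": 0,"yaw": 0.15,"grip": 0.02},
    {"dx": -0.02,"dy": -0.017,"dz": 0,"yaw": 0.16,"grip": 0.02},
    {"dx": -0.02,"dy": -0.017,"dz": 0,"yaw": 0.16,"grip": 0.02},
    {"dx": -0.02,"dy": -0.017,"dz": 0,"yaw": 0.16,"grip": 0.02},
    {"dx": -0.02,"dy": -0.017,"dz": 0,"yaw": 0.16,"grip": 0.02},
    {"dx": -0.02,"dy": -0.017,"dz": 0,"yaw": 0.16,"grip": 0.02},
    {"dx": -0.02,"dy": -0.017,"dz": 0,"yaw": 0.16,"grip": 0.02},
    {"dx": -0.02,"dy": -0.017,"dz": 0,"yaw": 0.16,"grip": 0.02},
    {"dx": -0.02,"dy": -0.017,"dz": 0,"yaw": 0.16,"grip": 0.02},
    {"dx": -0.016,"dy": -0.016,"dz": 0,"yaw": 0.16,"grip": 0.02}
  ]
}}

```text
time_s: 19.58
tool_pos: [422.1, -273.9, 151.7]
ee_rot: [-1.57, 0.002, -0.093]
force: [0.4, -0.4, -0.8]
finger_gap: 25.0
```

Call:
{"method": "jog_arm", "body": {
  "steps": [
    {"dx": 0,"dy": 0,"dz": -0.03,"yaw": 0,"grip": 0.02},
    {"dx": 0,"dy": 0,"dz": -0.03,"yaw": 0,"grip": 0.02},
    {"dx": 0,"dy": 0,"dz": -0.01,"yaw": 0,"grip": 0.02},
    {"dx": 0,"dy": 0,"dz": 0,"yaw": 0,"grip": 0.02},
    {"dx": 0,"dy": 0,"dz": 0,"yaw": 0,"grip": 0.02},
    {"dx": 0,"dy": 0,"dz": 0,"yaw": 0,"grip": 0.02}
  ]
}}

```text
time_s: 20.32
tool_pos: [424.4, -274.0, 83.4]
ee_rot: [-1.571, -0.002, -0.098]
force: [0.4, 0.0, -0.7]
finger_gap: 24.7
```

```bash
python3 - <<'E'
from m2 import *
s=ctrl.get_state();w=ctrl.read_camera("wrist");print(s["tool_pos"],s["ee_rot"],s["force"],s["finger_gap"])
cv2.imwrite("pics/w8.png",w["color"])
E
```

```text
[ 424.4184974  -274.04636875   83.36403081] [-1.571328   -0.00169169 -0.09760069] [ 0.41222464  0.03802005 -0.69434648] 24.691267861241467
```

View pics/w8.png

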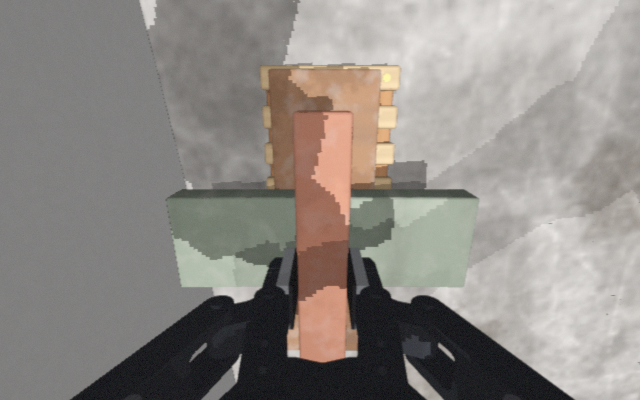

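The slim stone hangs along the rack over the medium stone's middle. The rims suggest the long stone sits about 4 mm towards −y of the rack centre, within tolerance, so I'll nudge 2 mm towards +y. Lowering.

Call:
{"method": "jog_arm", "body": {
  "steps": [
    {"dx": 0,"dy": 0.002,"dz": -0.01,"yaw": 0,"grip": 0.02},
    {"dx": 0,"dy": 0,"dz": -0.005,"yaw": 0,"grip": 0.02},
    {"dx": 0,"dy": 0,"dz": -0.002,"yaw": 0,"grip": 0.02},
    {"dx": 0,"dy": 0,"dz": 0,"yaw": 0,"grip": 0.02},
    {"dx": 0,"dy": 0,"dz": 0,"yaw": 0,"grip": 0.02}
  ]
}}

```text
time_s: 21.0
tool_pos: [423.4, -271.3, 66.2]
ee_rot: [-1.569, 0.001, -0.098]
force: [-3.6, 3.7, 15.8]
finger_gap: 24.8
```

Contact at 66, as predicted. Release, rise and go to the cream block at (617, 49).

Call:
{"method": "jog_arm", "body": {
  "steps": [
    {"dx": 0,"dy": 0,"dz": 0,"yaw": 0,"grip": 0.035},
    {"dx": 0,"dy": 0,"dz": 0,"yaw": 0,"grip": 0.05},
    {"dx": 0,"dy": 0,"dz": 0,"yaw": 0,"grip": 0.06},
    {"dx": 0,"dy": 0,"dz": 0,"yaw": 0,"grip": 0.06},
    {"dx": 0,"dy": 0,"dz": 0.02,"yaw": 0,"grip": 0.06},
    {"dx": 0,"dy": 0,"dz": 0.04,"yaw": 0,"grip": 0.06},
    {"dx": 0,"dy": 0,"dz": 0.03,"yaw": 0,"grip": 0.085},
    {"dx": 0.02,"dy": 0.03,"dz": 0,"yaw": -0.16,"grip": 0.085},
    {"dx": 0.02,"dy": 0.03,"dz": 0,"yaw": -0.16,"grip": 0.085},
    {"dx": 0.02,"dy": 0.03,"dz": 0,"yaw": -0.16,"grip": 0.085}
  ]
}}

```text
time_s: 22.25
tool_pos: [484.3, -180.8, 155.6]
ee_rot: [-1.571, -0.0, -0.583]
force: [0.3, -0.0, -0.6]
finger_gap: 84.7
```

Call:
{"method": "jog_arm", "body": {
  "steps": [
    {"dx": 0.02,"dy": 0.03,"dz": 0,"yaw": -0.16,"grip": 0.085},
    {"dx": 0.02,"dy": 0.03,"dz": 0,"yaw": -0.16,"grip": 0.085},
    {"dx": 0.02,"dy": 0.03,"dz": 0,"yaw": -0.16,"grip": 0.085},
    {"dx": 0.02,"dy": 0.03,"dz": 0,"yaw": -0.16,"grip": 0.085},
    {"dx": 0.02,"dy": 0.03,"dz": 0,"yaw": -0.16,"grip": 0.085},
    {"dx": 0.02,"dy": 0.03,"dz": 0,"yaw": -0.16,"grip": 0.085},
    {"dx": 0.012,"dy": 0.03,"dz": 0,"yaw": -0.16,"grip": 0.085},
    {"dx": 0,"dy": 0.02,"dz": 0,"yaw": -0.16,"grip": 0.085},
    {"dx": 0,"dy": 0,"dz": -0.03,"yaw": -0.16,"grip": 0.085},
    {"dx": 0,"dy": 0,"dz": -0.03,"yaw": -0.05,"grip": 0.085}
  ]
}}

```text
time_s: 23.5
tool_pos: [615.8, 49.0, 94.6]
ee_rot: [-1.57, -0.0, -2.069]
force: [0.6, -0.3, 0.2]
finger_gap: 84.9
```

Call:
{"method": "jog_arm", "body": {
  "steps": [
    {"dx": 0,"dy": 0,"dz": -0.01,"yaw": 0,"grip": 0.085},
    {"dx": 0,"dy": 0,"dz": 0,"yaw": 0,"grip": 0.085},
    {"dx": 0,"dy": 0,"dz": 0,"yaw": 0,"grip": 0.085}
  ]
}}

```text
time_s: 23.88
tool_pos: [616.6, 48.0, 86.7]
ee_rot: [-1.569, 0.001, -2.068]
force: [-0.5, 0.1, -0.6]
finger_gap: 85.0
```

```bash
python3 - <<'E'
from m2 import *
s=ctrl.get_state();w=ctrl.read_camera("wrist")["color"];print(s["tool_pos"],s["ee_rot"],s["time_s"])
c=ctrl.read_camera("top");T=np.array(c["cam_to_world"])
t=cv2.resize(c["color"][150:300,340:470],None,fx=2.667,fy=2.667)
cv2.imwrite("pics/c9.png",np.hstack([w[:, 100:540],t]))
print("slim",seg(c,T,(421,265),(395,200,460,300),30,71))
E
```

```text
[616.60402359  48.00846844  86.69708192] [-1.56931351e+00  1.13720839e-03 -2.06752905e+00] 23.875
slim [ 4.18737e+02 -2.77484e+02 -1.28000e-01  1.49777e+02  3.33820e+01]
```

View pics/c9.png

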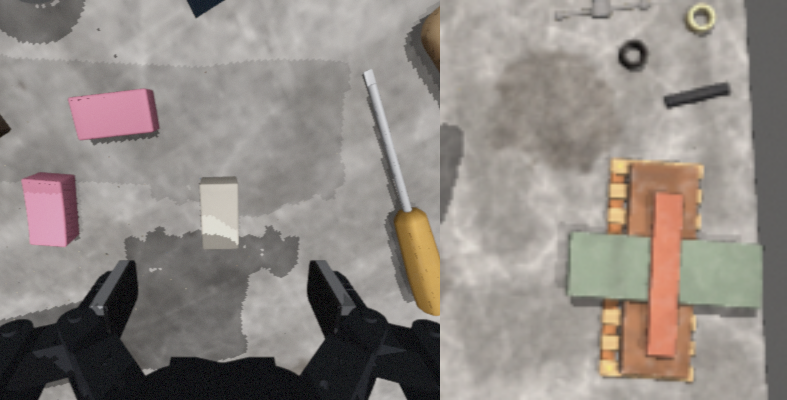

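The cream block (full-frame x 300–340) is centred between the fingers, and the screwdriver and pink blocks are clear. The slim stone lies lengthwise across the medium one. The slim mask's width of 33 mm includes some of the long stone's colour, so I'm ignoring that number. Descend and grip.

Call:
{"method": "jog_arm", "body": {
  "steps": [
    {"dx": 0,"dy": 0.001,"dz": -0.04,"yaw": 0,"grip": 0.085},
    {"dx": 0,"dy": 0,"dz": -0.03,"yaw": 0,"grip": 0.085},
    {"dx": 0,"dy": 0,"dz": -0.012,"yaw": 0,"grip": 0.06},
    {"dx": 0,"dy": 0,"dz": 0,"yaw": 0,"grip": 0.05},
    {"dx": 0,"dy": 0,"dz": 0,"yaw": 0,"grip": 0.02},
    {"dx": 0,"dy": 0,"dz": 0,"yaw": 0,"grip": 0.02},
    {"dx": 0,"dy": 0,"dz": 0,"yaw": 0,"grip": 0.02},
    {"dx": 0,"dy": 0,"dz": 0,"yaw": 0,"grip": 0.02}
  ]
}}

```text
time_s: 24.98
tool_pos: [617.0, 49.1, 5.0]
ee_rot: [-1.569, 0.001, -2.068]
force: [-0.5, 0.2, 7.0]
finger_gap: 27.3
```

Call:
{"method": "jog_arm", "body": {
  "steps": [
    {"dx": 0,"dy": 0,"dz": 0.01,"yaw": 0,"grip": 0.02},
    {"dx": 0,"dy": 0,"dz": 0.04,"yaw": 0,"grip": 0.02},
    {"dx": 0,"dy": 0,"dz": 0.04,"yaw": 0,"grip": 0.02},
    {"dx": 0,"dy": 0,"dz": 0.04,"yaw": 0,"grip": 0.02},
    {"dx": 0,"dy": 0,"dz": 0.03,"yaw": 0,"grip": 0.02},
    {"dx": 0,"dy": 0,"dz": 0,"yaw": 0,"grip": 0.02}
  ]
}}

```text
time_s: 25.72
tool_pos: [617.2, 49.1, 166.3]
ee_rot: [-1.567, 0.003, -2.068]
force: [-0.0, 0.1, -1.0]
finger_gap: 27.3
```

Call:
{"method": "jog_arm", "body": {
  "steps": [
    {"dx": -0.024,"dy": -0.04,"dz": 0,"yaw": 0.05,"grip": 0.02},
    {"dx": -0.024,"dy": -0.04,"dz": 0,"yaw": 0.05,"grip": 0.02},
    {"dx": -0.024,"dy": -0.04,"dz": 0,"yaw": 0.05,"grip": 0.02},
    {"dx": -0.024,"dy": -0.04,"dz": 0,"yaw": 0.05,"grip": 0.02},
    {"dx": -0.024,"dy": -0.04,"dz": 0,"yaw": 0.05,"grip": 0.02},
    {"dx": -0.024,"dy": -0.04,"dz": 0,"yaw": 0.05,"grip": 0.02},
    {"dx": -0.024,"dy": -0.04,"dz": 0,"yaw": 0.05,"grip": 0.02},
    {"dx": -0.024,"dy": -0.042,"dz": 0,"yaw": 0.05,"grip": 0.02},
    {"dx": 0,"dy": 0,"dz": -0.03,"yaw": 0,"grip": 0.02},
    {"dx": 0,"dy": 0,"dz": -0.03,"yaw": 0,"grip": 0.02}
  ]
}}

```text
time_s: 26.98
tool_pos: [422.9, -273.0, 102.3]
ee_rot: [-1.571, 0.0, -1.669]
force: [0.4, 0.3, -1.3]
finger_gap: 27.2
```

Call:
{"method": "jog_arm", "body": {
  "steps": [
    {"dx": 0,"dy": 0,"dz": 0,"yaw": 0,"grip": 0.02},
    {"dx": 0,"dy": 0,"dz": 0,"yaw": 0,"grip": 0.02},
    {"dx": 0,"dy": 0,"dz": 0,"yaw": 0,"grip": 0.02}
  ]
}}

```text
time_s: 27.35
tool_pos: [424.4, -273.1, 104.5]
ee_rot: [-1.569, -0.001, -1.667]
force: [0.2, -0.2, -1.3]
finger_gap: 27.3
```

```bash
python3 - <<'E'
from m2 import *
s=ctrl.get_state();w=ctrl.read_camera("wrist");print(s["tool_pos"],s["ee_rot"],s["force"],s["finger_gap"])
cv2.imwrite("pics/w10.png",w["color"])
E
```

```text
[ 424.41320329 -273.0619496   104.46890409] [-1.56917890e+00 -6.13275470e-04 -1.66746925e+00] [ 0.23685737 -0.17118901 -1.29732999] 27.28476814858954
```

View pics/w10.png

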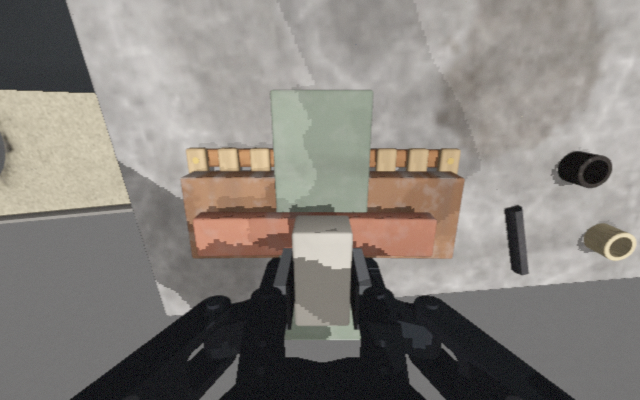

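The cream block is crosswise over the slim stone. The slim stone is about 4 mm towards −x, within tolerance, and the rack and long stone are centred. Lowering.

Call:
{"method": "jog_arm", "body": {
  "steps": [
    {"dx": -0.001,"dy": 0,"dz": -0.01,"yaw": 0,"grip": 0.02},
    {"dx": 0,"dy": 0,"dz": -0.008,"yaw": 0,"grip": 0.02},
    {"dx": 0,"dy": 0,"dz": -0.002,"yaw": 0,"grip": 0.02},
    {"dx": 0,"dy": 0,"dz": 0,"yaw": 0,"grip": 0.02},
    {"dx": 0,"dy": 0,"dz": 0,"yaw": 0,"grip": 0.02}
  ]
}}

```text
time_s: 28.02
tool_pos: [422.8, -272.9, 83.5]
ee_rot: [-1.571, -0.0, -1.668]
force: [-0.3, -0.1, -1.2]
finger_gap: 27.1
```

Call:
{"method": "jog_arm", "body": {
  "steps": [
    {"dx": 0,"dy": 0,"dz": -0.001,"yaw": 0,"grip": 0.02},
    {"dx": 0,"dy": 0,"dz": 0,"yaw": 0,"grip": 0.02},
    {"dx": 0,"dy": 0,"dz": 0,"yaw": 0,"grip": 0.02}
  ]
}}

```text
time_s: 28.4
tool_pos: [422.9, -272.9, 82.8]
ee_rot: [-1.57, -0.0, -1.668]
force: [-1.0, 0.5, 5.1]
finger_gap: 27.6
```

Contact at 83, as predicted. Release slowly, rise and clear away.

Call:
{"method": "jog_arm", "body": {
  "steps": [
    {"dx": 0,"dy": 0,"dz": 0,"yaw": 0,"grip": 0.032},
    {"dx": 0,"dy": 0,"dz": 0,"yaw": 0,"grip": 0.045},
    {"dx": 0,"dy": 0,"dz": 0,"yaw": 0,"grip": 0.06},
    {"dx": 0,"dy": 0,"dz": 0,"yaw": 0,"grip": 0.06},
    {"dx": 0,"dy": 0,"dz": 0.02,"yaw": 0,"grip": 0.06},
    {"dx": 0,"dy": 0,"dz": 0.04,"yaw": 0,"grip": 0.06},
    {"dx": 0,"dy": 0,"dz": 0.04,"yaw": 0,"grip": 0.06},
    {"dx": 0,"dy": 0.05,"dz": 0.02,"yaw": 0,"grip": 0.06},
    {"dx": 0,"dy": 0.05,"dz": 0,"yaw": 0,"grip": 0.06},
    {"dx": 0,"dy": 0.05,"dz": 0,"yaw": 0,"grip": 0.06}
  ]
}}

```text
time_s: 29.65
tool_pos: [422.8, -121.3, 202.7]
ee_rot: [-1.57, 0.0, -1.668]
force: [0.0, 0.8, -0.4]
finger_gap: 59.9
```

Call:
{"method": "jog_arm", "body": {
  "steps": [
    {"dx": 0,"dy": 0.05,"dz": 0,"yaw": 0,"grip": 0.06},
    {"dx": 0,"dy": 0.05,"dz": 0,"yaw": 0,"grip": 0.06},
    {"dx": 0,"dy": 0.05,"dz": 0,"yaw": 0,"grip": 0.06},
    {"dx": 0,"dy": 0,"dz": 0,"yaw": 0,"grip": 0.06},
    {"dx": 0,"dy": 0,"dz": 0,"yaw": 0,"grip": 0.06}
  ]
}}

```text
time_s: 30.28
tool_pos: [422.6, 26.8, 202.5]
ee_rot: [-1.571, -0.0, -1.668]
force: [-0.3, -0.9, -0.4]
finger_gap: 60.1
```

```bash
python3 - <<'E'
from m2 import *
s=ctrl.get_state();print(s["tool_pos"],s["force"],s["time_s"])
c=ctrl.read_camera("top");T=np.array(c["cam_to_world"]);d=ctrl.read_camera("scene")["color"]
t=cv2.resize(c["color"][150:300,380:480],None,fx=3.2,fy=3.2)
d=cv2.resize(d[160:360,130:330],None,fx=2.4,fy=2.4)
cv2.imwrite("pics/c11.png",np.hstack([t,d]))
print("medium",seg(c,T,(405,252),(375,215,465,290),14,64))
print("small",seg(c,T,(425,252),(405,235,445,270),40,102,(1,1,1)))
E
```

```text
[422.64068119  26.75538805 202.49032238] [-0.30663931 -0.8984225  -0.41731626] 30.275
medium [ 428.14  -223.696    1.473   72.585   58.759]
small [ 421.042 -275.344    1.523   48.215   26.533]
```

View pics/c11.png

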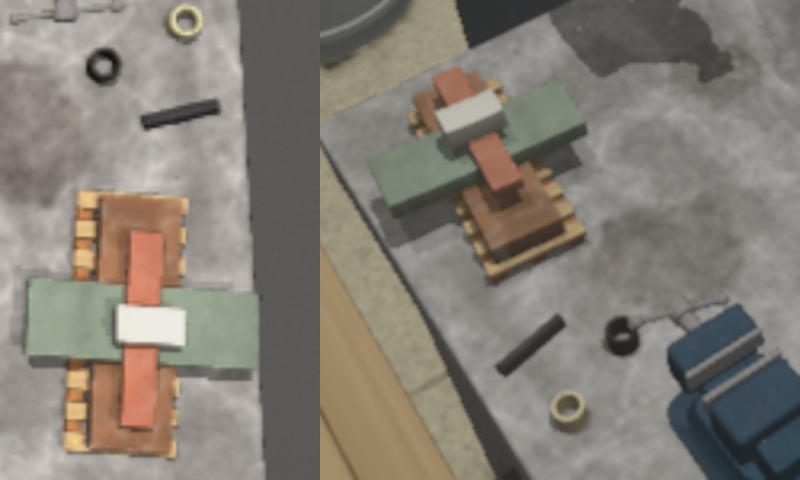

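The stack stands square and flat in both views: medium at (142,325) and small at (150,326) in the left crop. The bystanders shown are undisturbed. Handing in.

```bash
python3 -c "
from workcell import ctrl
print(ctrl.job_done(), ctrl.get_state()['time_s'])"
```

```text
the job is handed in; nothing more can be done
the job is handed in; nothing more can be done
```

All four stones are stacked on the rack in the order asked: long lengthwise, medium crosswise, slim lengthwise, and the cream block crosswise on top. The gripper is open and well clear, and I handed the job in at about 30 s of the 102 s allowed. It reports no verdict.

**Heights and headings:** each stone touched down within about 0.5 mm of its expected height. The last top and scene pictures show the stack flat and square.

**Centring:** I estimate each stone is within about 5 mm of the rack's centre, against a limit of 15 mm. The block measured (421, −275) mm and the rack (424, −274) mm. The long stone looked about 4 mm off to the side, and the slim one about 4–6 mm off along the rack.

**Bystanders:** the ferrules and angle strip show no visible shift. I did not check the cup again at the end, but the arm worked nowhere near it after the start.

**Checks that failed or disagreed:**
- **Colour masks:** the later ones for the slim stone (33 mm wide instead of 26), and for the medium stone once the slim one covered part of it, were spoiled. I judged those two by eye and from the wrist pictures.
- **Final block heading:** the last mask read the block about 0.05 rad off. It was partly clipped and still well inside the 0.2 rad limit.
- **First moves:** my first two move calls were refused because the rows were incomplete, so nothing moved.

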